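Bar the air pump over compression

TASK

Isolate the small air pump: throw the lever of its isolator box fully over to off before you turn anything. Then turn the flywheel slowly clockwise by its knob, as its arrow shows, feel the compression build to its peak and stop just past it, where the resistance has died away and the wheel stays put when you let go. Do not force it, do not let it kick over or snap back, and leave the other things on the bench alone.

Things in the scene. Friction and masses are not known exactly. Their poses are not given: they have to be found in the camera images.
- pump: Air pump. Base plate 210 x 150 x 6 mm fixed to the bench; on it, on four rubber buffers (give sideways 1 mm per 5 N), the machine: grey motor upright, vertical shaft, flywheel on top, finned cylinder level below the flywheel, pointing to the pump's +x, 130 mm out from the shaft. Origin on the bench under the shaft axis, z up. The outlet is plugged, so a turn of the shaft meets one compression.
- shaft (a point): Shaft axis at the flywheel's top face, 212 mm above the bench. Felt at the knob: about 3 N of friction, a smooth climb to 12 or 13 N, then a fall to nothing, 1 to 1.2 rad past the peak, and a push the same way round that drives the wheel over unless held back. It stays by itself only within 0.15 rad of where the falling resistance is down to plain friction; let go on the climb it snaps back.
- flywheel: Dark steel flywheel, 150 mm across, 22 mm thick, level on the vertical shaft; origin on the axis at its underside, 190 mm above the bench; hub nut 7 mm proud of the top face. Turned clockwise seen from above (cast arrow). Clamped on the shaft at no particular angle, so its pose does not tell where the compression is: the peak comes 1.2 to 2.8 rad on from the start.
- knob (a point): Middle of the grip of the flywheel's knob: upright black sleeve, about 20 mm across, from 214 to 267 mm above the bench, its axis 58 mm from the shaft axis; this point 246 mm above the bench. The sleeve revolves freely on its pin, so a hand need not turn with the wheel.
- isolator: Fixed grey isolator box, 95 x 80 x 58 mm, with a black-tipped lever on a dark block on top; it and the rheostat change places between starts. Origin under its centre, z up; the lever swings in its x-z plane.
- isolator_lever (a joint): Lever angle in rad: 0 = on, leaning to the box's -x; 1.0 = fully off, leaning to the box's +x. Stays where it is left; moves with about 1 N at the tip.
- isolator_lever_tip (a point): Centre of the lever's 26 mm ball tip, 70 mm from the lever's pivot, which lies over the middle of the box, 80 mm above the bench; the tip is about 141 mm above the bench at either end of its swing; 10 mm rod below it, dark block below 83 mm.
- rheostat: Fixed bystander: power rheostat on a wooden foot, upright aluminium panel 100 mm wide, 130 mm tall, with a black knob. Origin under its middle.
- multimeter: Loose bystander: yellow hand multimeter lying flat, 180 x 88 x 38 mm. Origin under its centre.
- screwdriver: Loose bystander: screwdriver lying on the bench. Origin near its middle.
- wrench: Loose bystander: 150 mm steel wrench lying on the bench. Origin near its middle.
- tweezers: Loose bystander: steel tweezers, 125 mm, lying on the bench. Origin under the middle.
- board: Loose bystander: green circuit board, 100 x 70 mm, with parts on it. Origin under its centre.
- tape_roll: Loose bystander: blue roll of tape, 84 mm across, lying flat. Origin under its centre.
Not all that is in view belongs to the job. Leave any pink or yellow look-alike of the isolator alone.

How it is judged:
On the way:
1. the isolator lever is thrown over to off (value of joint isolator_lever above 0.85 rad), for 0.2 s.
At the end, for the whole second after the job is handed in: The isolator lever is off (over 0.85 rad); the flywheel, let go, rests (under 0.1 rad/s) just past the compression peak, its knob more than 36 mm from the shaft towards the cylinder, where only the top of the compression holds still (snapped back or kicked over, it ends on the other side) (value of joint isolator_lever above 0.85 rad and x of knob in the frame of pump above 0.036 m and angular speed of flywheel below 0.1 rad/s); the robot touches nothing.
It fails at once if the flywheel is turned while the isolator is not off (value of joint isolator_lever below 0.7 rad and distance of knob from where it was at the start of the episode above 0.012 m).
It fails at once if the flywheel is turned backwards (anticlockwise) round, or carried on round past the stop: knob within 0.3 rad of the pump's -y side (y of knob in the frame of pump below -0.0545 m).
It fails at once if the flywheel kicks over, snaps back or is spun (over 4 rad/s) (angular speed of flywheel above 4 rad/s).
It fails at once if another thing on the bench is moved more than 25 mm (distance of any of multimeter, screwdriver, wrench, tweezers, board, tape_roll from where it was at the start of the episode above 0.025 m).
It fails at once if the wheel is forced: the machine is pushed sideways on its rubber buffers by more than 4.4 mm (22 N) (horizontal distance between shaft and pump above 0.0044 m).
It also fails if it takes over 72 s, if anything falls off the work surface, if the arm or the gripper's body presses on something with over 40 N, if the wrist force passes 120 N, or if a joint passes its speed limit or range.

ROBOT

A 6-joint arm with a two-finger parallel gripper is mounted at the origin on the work surface. World frame = base frame: x ahead of the robot, y to its left, z up, the work surface at z = 0. Lengths are in m, angles in rad, forces in N, time in s.
With the tool pointing down it reaches from about 0.3 to 0.875 m from the base axis. Payload 4.2 kg.
Tool frame: the origin (TCP) lies midway between the tips of the shut fingers; the grasp point (between the pads) lies 19 mm behind it; z points along the fingers, y is the line along which they close (so a half turn about z gives the same grasp; the last joint's range is limited). The gripper opens to 85 mm and grips with 20 to 120 N. Pads are 22 mm wide; open, the fingers measure 114 mm over their backs; the gripper's body (76 mm by 85 mm) begins 54 mm behind the grasp point. The pads swing forward as they close: fully open they stand 13 mm farther back than shut.
Start: joints at [1.319, 0.32, 1.565, -0, 1.257, -0.02], TCP at [0.132, 0.56, 0.231] pointing down, gripper open.
Joint ranges: [-3.11, 3.11], [-0.84, 2.01], [0.21, 2.61], [-1.34, 4.49], [0.05, 2.63], [-2.56, 2.56]. Speed limits (rad/s): [2.57, 2.57, 3.14, 3.14, 3.14, 3.14].

INTERFACE

Orientations are given as a unit quaternion [w, x, y, z].
In Python, from bench import env gives the robot as it stands.
- The arm moves only by the tool drive_tool, never from a script. Its argument "series" is a list of rows, each a list of 2 entries, a list of its own where there are three numbers: the shift along the tool's x, y, z in units of 30 mm (1.0 is 30 mm), then the turn about the tool's z in units of 8 degrees (1.0 is 8 degrees). In form: [[[tx, ty, tz], yaw], ...]. A call has 1 to 20 rows; each row shifts and turns the commanded pose from where the row before left it, along the tool's axes as they then stand; what a row does not reach is not made up. A row lasts 1/8 s, in which the tool goes at most 62.5 mm and 10.7 degrees, less where a joint would pass 70% of its speed; a pose out of reach is approached as far as the arm can. A call is refused whole if a number of a shift passes 1 or a number of a turn 1, either way. A call with a gripper value outside its range is refused whole. "hand" is the finger opening in mm, from 0 to 85.4, set as the call begins (left out, the last holds). The fingers move at their own pace and stop on an object; "squeeze" is the grip in N (left out, the last holds). Time passes only in rows, so rows that do not move let the fingers close. It gives the time, the measured TCP pose, the force, the opening and the grip force at its end, in the units of the state.
- env.observe(): the state, without advancing time (a new reading comes with each control period).
- env.grab_frame(name): name is "scene" or "top"; returns the picture (400x640x3 uint8, blue, green, red); there is no depth.
- env.calibration(name): a dict with "fx", "fy", "cx", "cy" (pixels), "R" (3x3) and "t" (3): a world point X has camera coordinates R X + t. Camera axes: x right, y down, z forward; pixel columns grow to the right and rows downward; lengths in m; the calibration is good to about 2 mm. A picture is of the moment at which its call begins. calibration takes no time and is no camera call.
- env.sign_off(): hands the job in; it is judged then, once.
The state is a dict: "time_s": time; "qpos": joint angles; "dq": joint speeds; "tau": joint torques, N m; "tcp_pos": TCP position; "orientation": TCP orientation; "ft_force": force on the tool from outside, world axes, zero at the start; "torque": the same for the moment, N m; "gripper_width": finger opening in m; "grasp_force": force on a finger pad.
Only numpy, scipy, OpenCV 4.12 (cv2) and the standard library are available. Lean on these libraries where they do the work, as an engineer would, in place of code of your own. Each camera call takes 0.05 s, during which the arm holds its last target. There are 200 camera calls.

## Working session

There is one attempt and no reset: what is moved stays moved. The work goes in short steps, Python scripts to look and compute and a tool call to move; the robot and the scene stay as the last step left them, time stands still between calls to the robot, and variables do not carry over. Pictures are saved under pics/ and viewed, at most 10 in all, crops included, and the job is handed in when it is done.

Besides the shell and the picture viewer there is one more tool, called after "Emit:" as name([rows], argument=value, ...), one row to a line, values as JSON. drive_tool: Moves the arm, as the interface text tells. Its arguments: {"type":"object","properties":{"series":{"type":"array","items":{"type":"array"}},"hand":{"type":"number"},"squeeze":{"type":"number"}},"required":["series"]}

```bash
mkdir -p pics; cat > h.py <<'E'
import numpy as np, cv2
from bench import env
def ray(n,u,v,z):
    c=env.calibration(n);R=np.array(c["R"]);t=np.array(c["t"])
    C=-R.T@t; d=R.T@np.array([(u-c["cx"])/c["fx"],(v-c["cy"])/c["fy"],1])
    return C+d*(z-C[2])/d[2]
def proj(n,X):
    c=env.calibration(n);p=np.array(c["R"])@np.array(X)+np.array(c["t"])
    return c["fx"]*p[0]/p[2]+c["cx"],c["fy"]*p[1]/p[2]+c["cy"]
E
python3 - <<'E'
from h import *
for n in("scene","top"):
    cv2.imwrite(f"pics/{n}0.png",env.grab_frame(n))
    c=env.calibration(n);R=np.array(c["R"]);print(n,-R.T@np.array(c["t"]),c["fx"],R.round(2).tolist())
s=env.observe();print(s)
E
```

```text
scene [ 1.09892861 -0.84632233  1.1568738 ] 507.439384373303 [[0.81, 0.59, 0.0], [0.41, -0.56, -0.72], [-0.42, 0.58, -0.69]]
top [0.24959788 0.00746859 1.28125672] 389.77312448949897 [[0.02, -1.0, 0.02], [-0.98, -0.03, -0.2], [0.2, -0.02, -0.98]]
{'time_s': 0.1, 'qpos': array([ 1.31900424e+00,  3.20246034e-01,  1.56550958e+00, -1.99055957e-05,
        1.25738833e+00, -2.00101522e-02]), 'dq': array([-1.32851369e-05, -6.60561072e-04, -2.98505883e-03,  8.94009866e-04,
        4.91780533e-04, -3.87491106e-04]), 'tau': array([-1.05059768e-03, -4.16411090e+01, -2.34703892e+01, -9.22897198e-05,
        4.90069142e-03, -9.62695907e-06]), 'tcp_pos': array([0.13199583, 0.5592345 , 0.23057437]), 'orientation': array([-9.57084635e-05,  1.15628633e-01,  9.93292212e-01, -7.69775261e-04]), 'ft_force': array([0.2167698 , 1.25284226, 0.03510865]), 'torque': array([-0.00608786, -0.00639364, -0.00812162]), 'grasp_force': 0.0, 'gripper_width': 0.08566978002312693}
```

View pics/scene0.png

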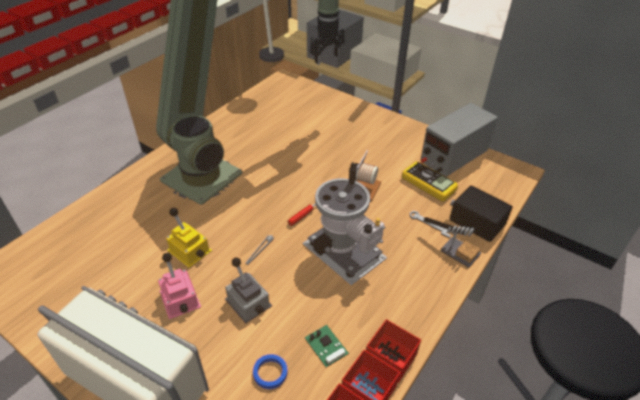

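View pics/top0.png

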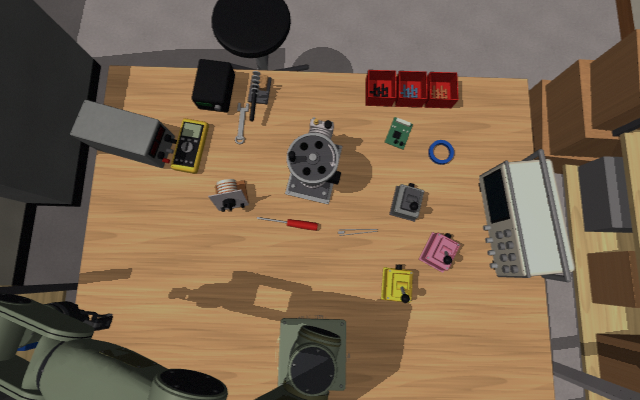

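Three isolator look-alikes in the top view: grey (408,202), pink (441,250) and yellow (398,285). Grey fits the description; I'll confirm it in an enlarged crop with the pump.

```bash
python3 - <<'E'
from h import *
t=cv2.imread("pics/top0.png");s=cv2.imread("pics/scene0.png")
f=lambda i,x,y,w,h,W,H:cv2.resize(i[y:y+h,x:x+w],(W,H),interpolation=cv2.INTER_CUBIC)
a=np.hstack([f(t,270,110,80,100,400,500)[:300*2],f(t,378,170,60,75,400,500)])
cv2.imwrite("pics/c1.png",a)
b=np.hstack([f(s,295,150,100,130,385,500),f(s,215,250,64,80,400,500)])
cv2.imwrite("pics/c2.png",b)
E
```

```text
(no output)
```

View pics/c1.png

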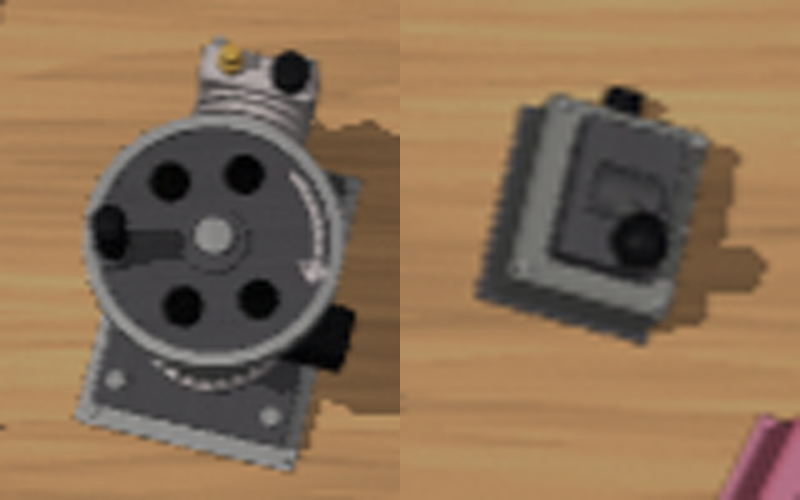

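View pics/c2.png

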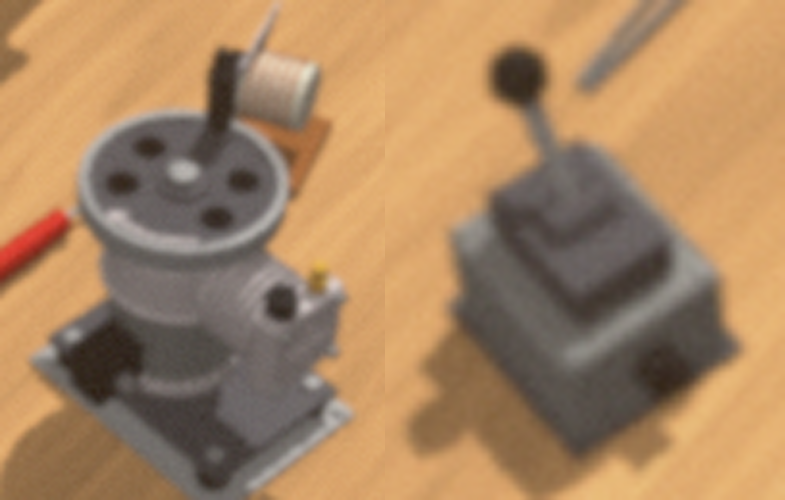

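The grey box is confirmed: black-tipped lever on a dark block, ball at top (414,206) and scene (237,262). The pump hub is at top (312.6,157), the knob at top (292,156) and scene (354,171), and the cylinder points up the top image.

```bash
python3 - <<'E'
from h import *
P=lambda n,s,u,v,z:print(s,ray(n,u,v,z).round(4))
P("top","hub",312.6,157.2,.219);P("scene","hub",342.8,194.4,.219)
P("top","knob",292,156,.25)
P("top","knobtop",292,152.5,.267);P("scene","knobtop",295+230/3.85,150+50/3.85,.267)
c1=lambda x,y:(270+x/5,110+y/5)
for s,x,y in(("bl",80,417),("br",293,468),("right",360,180)):P("top",s,*c1(x,y),.006)
P("top","cylend",270+258/5,110+55/5,.15)
P("top","ball",414,206,.141);P("scene","ball",215+135/6.25,250+75/6.25,.141)
g=lambda x,y:(378+(x-400)/6.667,170+y/6.667)
for x,y in((557,97),(708,143),(668,318),(510,272)):P("top","boxtop",*g(x,y),.058)
for x,y in((585,118),(695,145),(660,280),(553,258)):P("top","block",*g(x,y),.083)
E
```

```text
hub [0.5655 0.0133 0.219 ]
hub [0.5692 0.0147 0.219 ]
knob [0.558  0.0698 0.25  ]
knobtop [0.5628 0.0691 0.267 ]
knobtop [0.552  0.0957 0.267 ]
bl [0.501  0.0995 0.006 ]
br [ 0.4705 -0.0431  0.006 ]
right [ 0.6717 -0.085   0.006 ]
cylend [ 0.7024 -0.0108  0.15  ]
ball [ 0.4469 -0.2924  0.141 ]
ball [ 0.4474 -0.288   0.141 ]
boxtop [ 0.5304 -0.2754  0.058 ]
boxtop [ 0.5097 -0.3484  0.058 ]
boxtop [ 0.4239 -0.3268  0.058 ]
boxtop [ 0.444  -0.2514  0.058 ]
block [ 0.5148 -0.2828  0.083 ]
block [ 0.5032 -0.3349  0.083 ]
block [ 0.4382 -0.3166  0.083 ]
block [ 0.4472 -0.2665  0.083 ]
```

```bash
python3 - <<'E'
from h import *
for th in (80,90,95,100,110):
    a=np.radians(th);k=np.array([.567+.058*np.cos(a),.0138+.058*np.sin(a)])
    print(th,k.round(3),*[np.round(proj(n,[*k,z]),1) for n in("top","scene") for z in(.214,.267)])
f=lambda i,x,y,w,h,s:cv2.resize(i[y:y+h,x:x+w],None,fx=s,fy=s,interpolation=cv2.INTER_NEAREST)
t=cv2.imread("pics/top0.png");s=cv2.imread("pics/scene0.png")
cv2.imwrite("pics/c3.png",np.hstack([f(t,280,140,40,40,10),f(s,335,155,40,40,10)]))
E
```

```text
80 [0.577 0.071] [292.5 153.2] [291.5 147.4] [356.4 185.8] [357.6 171.2]
90 [0.567 0.072] [292.  156.6] [291.1 151. ] [353.5 184.2] [354.6 169.6]
95 [0.562 0.072] [292.  158.3] [291.1 152.8] [351.9 183.5] [353.  168.9]
100 [0.557 0.071] [292.2 160. ] [291.3 154.6] [350.3 182.9] [351.3 168.3]
110 [0.547 0.068] [293.  163.4] [292.1 158.1] [346.9 182. ] [347.8 167.5]
```

View pics/c3.png

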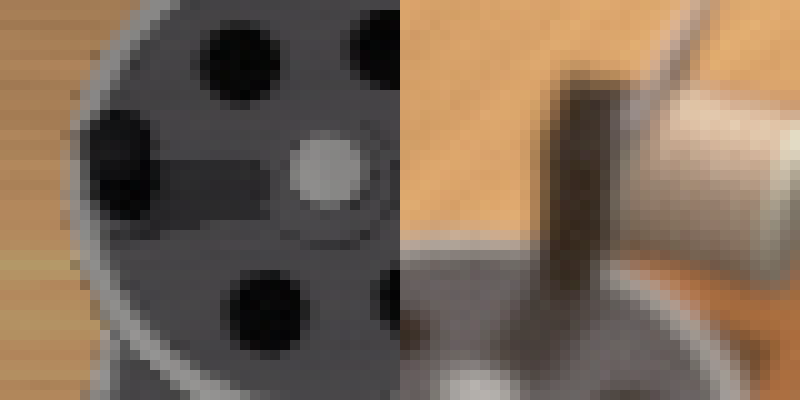

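The magnified crop shows the knob top at top (292,154) and scene (354,163), so it stands at a world angle of about 96° from the hub, near (0.561, 0.072). The isolator centre is about (0.477, -0.30), yaw -15°. Going to the lever first, with the fingers shut.

Emit:
drive_tool([
  [[0,0,-1],0],
  [[0,0,-1],0],
  [[0,0,-1],0],
  [[0,0,-1],0],
  [[-1,-1,0],0],
  [[-1,-1,0],0],
  [[-1,-1,0],0],
  [[-1,-1,0],0],
  [[-1,-1,0],0],
  [[-1,-1,0],0],
  [[-1,-1,0],0],
  [[-1,-1,0],0],
  [[-1,-1,0],0],
  [[-1,-1,0],0],
], hand=0, squeeze=40)

```text
time_s: 1.85
tcp_pos: [0.3555, 0.1974, 0.351]
orientation: [-0.0, 0.116, 0.993, -0.0]
ft_force: [1.0, 0.8, 1.0]
gripper_width: 0.0001
grasp_force: 0.0
```

Emit:
drive_tool([
  [[-0.33,-1,0],0],
  [[-0.33,-1,0],0],
  [[-0.33,-1,0],0],
  [[-0.33,-1,0],0],
  [[-0.33,-1,0],0],
  [[-0.33,-1,0],0],
  [[-0.33,-1,0],0],
  [[-0.33,-1,0],0],
  [[-0.33,-1,0],0],
  [[-0.33,-1,0],0],
  [[-0.33,-1,0],0],
  [[-0.33,-1,0],0],
  [[-0.33,-1,0],0],
  [[-0.33,-1,0],0],
  [[-0.33,-1,0],0],
  [[0,0,0],0],
])

```text
time_s: 3.85
tcp_pos: [0.3962, -0.2747, 0.3503]
orientation: [-0.001, 0.117, 0.993, 0.0]
ft_force: [0.0, -0.5, 0.1]
gripper_width: 0.0
grasp_force: 0.0
```

Emit:
drive_tool([
  [[0,-0.1,1],0],
  [[0,0,1],0],
  [[0,0,1],0],
  [[0,0,1],0],
  [[0,0,1],0],
  [[0,0,1],0],
  [[0,0,1],0],
  [[0,0,0.3],0],
  [[-0.5,0,0],0],
  [[-0.5,0,0],0],
  [[-0.4,0,0],0],
  [[-0.4,0,0],0],
  [[-0.4,0,0],0],
  [[-0.4,0,0],0],
])

```text
time_s: 5.6
tcp_pos: [0.4724, -0.2944, 0.1323]
orientation: [0.0, 0.116, 0.993, -0.0]
ft_force: [-1.4, -0.7, -0.0]
gripper_width: -0.0
grasp_force: 0.5
```

Emit:
drive_tool([
  [[-0.3,0,0],0],
  [[0,0,0],0],
])

```text
time_s: 5.85
tcp_pos: [0.4811, -0.2964, 0.132]
orientation: [0.0, 0.116, 0.993, 0.0]
ft_force: [0.6, 0.9, 0.0]
gripper_width: 0.0003
grasp_force: 0.0
```

Emit:
drive_tool([
  [[-0.15,0,0],0],
  [[-0.1,0,0],0],
])

```text
time_s: 6.1
tcp_pos: [0.4873, -0.2978, 0.1321]
orientation: [-0.0, 0.116, 0.993, 0.0]
ft_force: [-0.6, 0.1, -0.9]
gripper_width: 0.0005
grasp_force: 0.6
```

Emit:
drive_tool([
  [[-0.1,0,0],0],
  [[0,0,0],0],
])

```text
time_s: 6.35
tcp_pos: [0.489, -0.2982, 0.132]
orientation: [-0.002, 0.116, 0.993, 0.001]
ft_force: [-4.6, 1.3, 2.0]
gripper_width: 0.0001
grasp_force: 2.4
```

```bash
python3 - <<'E'
from h import *
f=lambda i,x,y,w,h,s:cv2.resize(i[y:y+h,x:x+w],None,fx=s,fy=s,interpolation=cv2.INTER_CUBIC)
cv2.imwrite("pics/c4.png",np.hstack([f(env.grab_frame("top"),370,150,80,90,5),f(env.grab_frame("scene"),205,240,80,90,5)]))
for z in(.141,):print([np.round(proj(n,[.5095,-.309,z]),1) for n in("top","scene")])
E
```

```text
[array([419. , 185.6]), array([249.4, 278.7])]
```

View pics/c4.png

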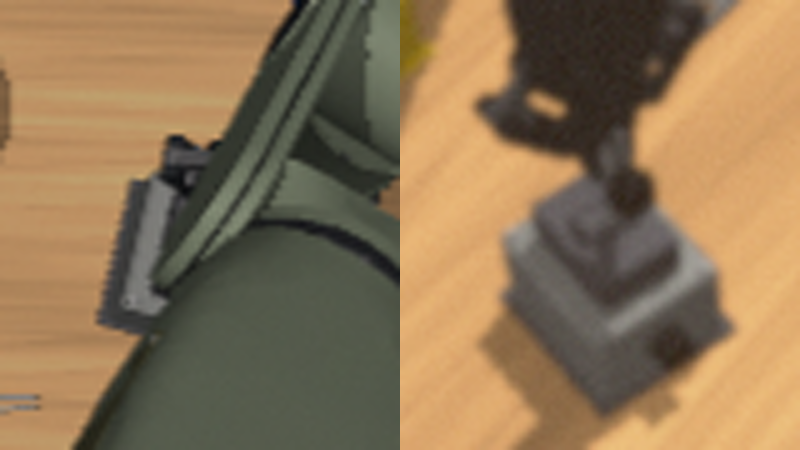

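Emit:
drive_tool([
  [[-0.07,0,0],0],
  [[0,0,0],0],
  [[0.5,0,0],0],
  [[0.5,0,0],0],
  [[0,0,-1],0],
  [[0,0,-1],0],
  [[0,0,-1],0],
  [[0,0,-1],0],
  [[0,0,-1],0],
  [[0,0,-1],0],
  [[0,0,-1],0],
])

```text
time_s: 7.82
tcp_pos: [0.463, -0.2921, 0.3435]
orientation: [0.001, 0.116, 0.993, -0.0]
ft_force: [0.5, 0.0, -0.1]
gripper_width: -0.0001
grasp_force: 0.0
```

Emit:
drive_tool([
  [[0,1,0],0],
  [[0,1,0],0],
  [[0,1,0],0],
  [[0,1,0],0],
  [[0,1,0],0],
  [[0,1,0],0],
  [[0,1,0],0],
  [[0,1,0],0],
  [[0,1,0],0],
  [[0,1,0],0],
  [[0,1,0],0],
  [[-0.25,1,0],0],
  [[-0.2,0.5,0],0],
  [[0,0,0],0],
  [[0,0,0],0],
], hand=60)

```text
time_s: 9.7
tcp_pos: [0.5623, 0.0687, 0.3423]
orientation: [-0.0, 0.116, 0.993, -0.0]
ft_force: [0.2, -0.4, -0.5]
gripper_width: 0.06
grasp_force: 0.0
```

```bash
python3 - <<'E'
from h import *
s=env.observe();p=s["tcp_pos"];print(p,s["orientation"],s["ft_force"],s["gripper_width"])
i=env.grab_frame("scene");print([np.round(proj("scene",q),1) for q in([.561,.0715,.267],[.561,.0715,.214],p)])
b=cv2.resize(i[110:230,290:420],None,fx=4,fy=4,interpolation=cv2.INTER_CUBIC)
c=cv2.resize(i[240:340,205:270],None,fx=4,fy=4,interpolation=cv2.INTER_CUBIC)
c=cv2.copyMakeBorder(c,0,80,0,0,cv2.BORDER_CONSTANT)
cv2.imwrite("pics/c5.png",np.hstack([b,c]))
E
```

```text
[0.56230376 0.06873681 0.34232323] [-7.10963010e-05  1.16001567e-01  9.93249001e-01 -2.32588024e-04] [ 0.21246172 -0.44727095 -0.50311033] 0.06000629891710925
[array([352.7, 168.8]), array([351.6, 183.4]), array([354.1, 147.4])]
```

View pics/c5.png

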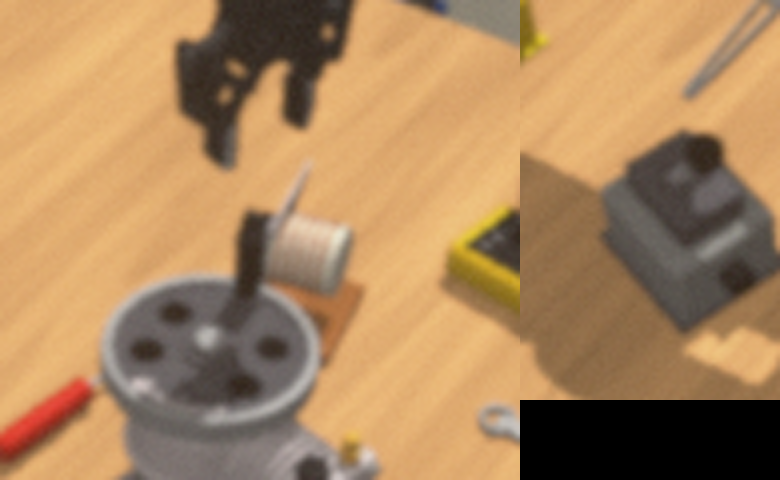

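Picture: the lever ball stands at scene (251,278), which is the fully-off position. The open gripper hangs over the knob, whose top is at scene (354,166). Descending and gripping.

Emit:
drive_tool([
  [[0.05,0.08,0.6],0],
  [[0,0,0.6],0],
  [[0,0,0.6],0],
  [[0,0,0.6],0],
  [[0,0,0.6],0],
  [[0,0,0.5],0],
  [[0,0,0.3],0],
  [[0,0,0],0],
])

```text
time_s: 10.75
tcp_pos: [0.5615, 0.0721, 0.2279]
orientation: [-0.0, 0.116, 0.993, -0.0]
ft_force: [0.2, 0.1, 0.1]
gripper_width: 0.0599
grasp_force: 0.0
```

Emit:
drive_tool([
  [[0,0,0],0],
  [[0,0,0],0],
  [[0,0,0],0],
  [[0,0,0],0],
], hand=10, squeeze=20)

```text
time_s: 11.25
tcp_pos: [0.562, 0.0723, 0.2289]
orientation: [0.001, 0.116, 0.993, 0.0]
ft_force: [-0.5, 0.3, 2.9]
gripper_width: 0.0193
grasp_force: 20.1
```

```bash
cat >> h.py <<'E'
T=np.array([[-.973,.2304],[.2304,.973]])   # rows: tool x, tool y in world xy
C=np.array([.567,.0138])
def feel(n=5):
    F=[];
    for _ in range(n):
        s=env.observe();F.append(s["ft_force"]);env.grab_frame("scene")
    s=env.observe();F=np.mean(F,0);p=s["tcp_pos"];d=p[:2]-C;r=d/np.hypot(*d)
    a=np.arctan2(d[1],d[0]);t=np.array([r[1],-r[0]])
    print("t %.2f"%s["time_s"],"tcp",p.round(4),"ang %.3f r %.4f"%(a,np.hypot(*d)),"F",F.round(1),"resist %.1f radial %.1f"%(-F[:2]@t,F[:2]@r),"w %.4f g %.0f"%(s["gripper_width"],s["grasp_force"]))
E
python3 -c "
from h import *
feel()"
```

```text
t 11.50 tcp [0.562  0.0723 0.2288] ang 1.656 r 0.0588 F [0.  0.3 3.3] resist -0.1 radial 0.3 w 0.0196 g 20
```

```bash
sed -i 's/.0138\]/.0143]/' h.py; python3 - <<'E'
from h import *
a0=1.657;st=.12
for k in range(30):
    a=a0-k*st;b=a-st;d=.058*np.array([np.cos(b)-np.cos(a),np.sin(b)-np.sin(a)]);e=C+.058*np.array([np.cos(b),np.sin(b)])
    print("to %.2f pump %.2f"%(b,b+.21),(T@d/.03).round(2),e.round(4))
E
```

```text
to 1.54 pump 1.75 [-0.22  0.06] [0.569  0.0723]
to 1.42 pump 1.63 [-0.23  0.03] [0.5759 0.0716]
to 1.30 pump 1.51 [-0.23  0.  ] [0.5827 0.0701]
to 1.18 pump 1.39 [-0.23 -0.02] [0.5893 0.0679]
to 1.06 pump 1.27 [-0.23 -0.05] [0.5955 0.0648]
to 0.94 pump 1.15 [-0.22 -0.08] [0.6013 0.061 ]
to 0.82 pump 1.03 [-0.21 -0.1 ] [0.6067 0.0566]
to 0.70 pump 0.91 [-0.19 -0.13] [0.6115 0.0515]
to 0.58 pump 0.79 [-0.18 -0.15] [0.6156 0.0459]
to 0.46 pump 0.67 [-0.16 -0.17] [0.619  0.0399]
to 0.34 pump 0.55 [-0.14 -0.19] [0.6217 0.0335]
to 0.22 pump 0.43 [-0.11 -0.2 ] [0.6236 0.0268]
to 0.10 pump 0.31 [-0.09 -0.21] [0.6247 0.0199]
to -0.02 pump 0.19 [-0.06 -0.22] [0.625 0.013]
to -0.14 pump 0.07 [-0.03 -0.23] [0.6244 0.006 ]
to -0.26 pump -0.05 [-0.01 -0.23] [ 0.623  -0.0008]
to -0.38 pump -0.17 [ 0.02 -0.23] [ 0.6208 -0.0074]
to -0.50 pump -0.29 [ 0.05 -0.23] [ 0.6178 -0.0137]
to -0.62 pump -0.41 [ 0.08 -0.22] [ 0.6141 -0.0195]
to -0.74 pump -0.53 [ 0.1  -0.21] [ 0.6097 -0.0249]
to -0.86 pump -0.65 [ 0.13 -0.2 ] [ 0.6047 -0.0298]
to -0.98 pump -0.77 [ 0.15 -0.18] [ 0.5992 -0.034 ]
to -1.10 pump -0.89 [ 0.17 -0.16] [ 0.5932 -0.0375]
to -1.22 pump -1.01 [ 0.19 -0.14] [ 0.5868 -0.0402]
to -1.34 pump -1.13 [ 0.2  -0.12] [ 0.5801 -0.0422]
to -1.46 pump -1.25 [ 0.21 -0.09] [ 0.5732 -0.0434]
to -1.58 pump -1.37 [ 0.22 -0.06] [ 0.5663 -0.0437]
to -1.70 pump -1.49 [ 0.23 -0.04] [ 0.5594 -0.0432]
to -1.82 pump -1.61 [ 0.23 -0.01] [ 0.5525 -0.0419]
to -1.94 pump -1.73 [0.23 0.02] [ 0.5459 -0.0397]
```

Emit:
drive_tool([
  [[0,0,0],0],
  [[0,0,0],0],
], squeeze=50)

```text
time_s: 11.75
tcp_pos: [0.5621, 0.0723, 0.2289]
orientation: [0.001, 0.116, 0.993, 0.0]
ft_force: [-0.4, -0.1, 5.5]
gripper_width: 0.0187
grasp_force: 48.6
```

Emit:
drive_tool([
  [[-0.22,0.06,0],0],
  [[-0.23,0.03,0],0],
  [[-0.23,0,0],0],
])

```text
time_s: 12.12
tcp_pos: [0.5811, 0.0712, 0.2289]
orientation: [-0.001, 0.116, 0.993, 0.001]
ft_force: [-4.7, 2.9, 8.0]
gripper_width: 0.0185
grasp_force: 49.0
```

```bash
python3 -c "
from h import *
feel(4)"
```

```text
t 12.32 tcp [0.5818 0.0712 0.229 ] ang 1.317 r 0.0588 F [-3.2  2.4  7.2] resist 3.7 radial 1.5 w 0.0185 g 49
```

Emit:
drive_tool([
  [[-0.23,-0.02,0],0],
  [[-0.23,-0.04,0],0],
  [[-0.22,-0.07,0],0],
])

```text
time_s: 12.7
tcp_pos: [0.5997, 0.0639, 0.2289]
orientation: [-0.002, 0.116, 0.993, 0.002]
ft_force: [-5.0, 5.9, 7.6]
gripper_width: 0.0189
grasp_force: 49.1
```

```bash
python3 -c "
from h import *
feel(3)"
```

```text
t 12.85 tcp [0.6003 0.0636 0.2289] ang 0.976 r 0.0595 F [-4.2  5.2  8. ] resist 6.5 radial 2.0 w 0.0187 g 49
```

Emit:
drive_tool([
  [[-0.22,-0.09,0],0],
  [[-0.2,-0.11,0],0],
])

```text
time_s: 13.1
tcp_pos: [0.6103, 0.0559, 0.2289]
orientation: [-0.002, 0.116, 0.993, 0.003]
ft_force: [-6.3, 7.7, 7.5]
gripper_width: 0.0182
grasp_force: 49.1
```

```bash
sed -i 's/.567,.0143/.5677,.0152/' h.py; python3 -c "
from h import *
feel(3)"
```

```text
t 13.25 tcp [0.6109 0.0554 0.2289] ang 0.750 r 0.0590 F [-4.7  6.7  7.3] resist 8.1 radial 1.1 w 0.0185 g 49
```

Emit:
drive_tool([
  [[-0.19,-0.13,0],0],
  [[-0.17,-0.16,0],0],
])

```text
time_s: 13.5
tcp_pos: [0.6188, 0.0458, 0.2288]
orientation: [-0.002, 0.116, 0.993, 0.004]
ft_force: [-5.8, 9.4, 7.5]
gripper_width: 0.0186
grasp_force: 49.1
```

```bash
python3 -c "
from h import *
feel(3)"
```

```text
t 13.65 tcp [0.6192 0.0452 0.2288] ang 0.527 r 0.0596 F [-4.7  8.4  7.4] resist 9.6 radial 0.1 w 0.0188 g 49
```

Emit:
drive_tool([
  [[-0.15,-0.18,0],0],
  [[-0.13,-0.19,0],0],
])

```text
time_s: 13.9
tcp_pos: [0.6247, 0.0339, 0.2288]
orientation: [-0.002, 0.115, 0.993, 0.004]
ft_force: [-4.0, 11.2, 6.5]
gripper_width: 0.0188
grasp_force: 49.1
```

```bash
python3 -c "
from h import *
feel(3)"
```

```text
t 14.05 tcp [0.6251 0.0331 0.2288] ang 0.302 r 0.0601 F [-3.7 10.4  6.8] resist 11.0 radial -0.4 w 0.0186 g 49
```

Emit:
drive_tool([
  [[-0.1,-0.21,0],0],
  [[-0.07,-0.22,0],0],
])

```text
time_s: 14.3
tcp_pos: [0.6277, 0.0206, 0.2288]
orientation: [-0.001, 0.115, 0.993, 0.005]
ft_force: [-1.1, 12.7, 6.0]
gripper_width: 0.0184
grasp_force: 49.0
```

```bash
python3 -c "
from h import *
feel(3)"
```

```text
t 14.45 tcp [0.6279 0.0197 0.2288] ang 0.074 r 0.0604 F [-1.5 11.4  5.4] resist 11.5 radial -0.6 w 0.0186 g 49
```

Emit:
drive_tool([
  [[-0.05,-0.22,0],0],
  [[-0.02,-0.23,0],0],
])

```text
time_s: 14.7
tcp_pos: [0.6276, 0.0067, 0.2288]
orientation: [0.0, 0.115, 0.993, 0.005]
ft_force: [0.1, 11.3, 4.2]
gripper_width: 0.0186
grasp_force: 49.0
```

```bash
python3 -c "
from h import *
feel(3)"
```

```text
t 14.85 tcp [0.6275 0.0055 0.2288] ang -0.160 r 0.0606 F [ 0.2 10.   4.9] resist 9.9 radial -1.4 w 0.0184 g 49
```

Emit:
drive_tool([
  [[0.03,-0.23,0],0],
  [[0.05,-0.22,0],0],
])

```text
time_s: 15.1
tcp_pos: [0.6234, -0.0073, 0.2289]
orientation: [0.002, 0.115, 0.993, 0.003]
ft_force: [3.8, 6.2, 3.0]
gripper_width: 0.0186
grasp_force: 48.9
```

```bash
python3 -c "
from h import *
feel(3)"
```

```text
t 15.25 tcp [ 0.623  -0.0087  0.2289] ang -0.408 r 0.0602 F [3.1 5.5 3.5] resist 6.3 radial 0.7 w 0.0186 g 49
```

Emit:
drive_tool([
  [[0.07,-0.22,0],0],
])

```text
time_s: 15.38
tcp_pos: [0.6202, -0.0139, 0.2289]
orientation: [0.002, 0.115, 0.993, 0.003]
ft_force: [3.5, 5.2, 3.8]
gripper_width: 0.0185
grasp_force: 49.0
```

```bash
python3 -c "
from h import *
feel(3)"
```

```text
t 15.53 tcp [ 0.6192 -0.0157  0.2289] ang -0.540 r 0.0601 F [3.1 3.7 3.9] resist 4.7 radial 0.8 w 0.0189 g 49
```

Emit:
drive_tool([
  [[0.08,-0.2,0],0],
])

```text
time_s: 15.65
tcp_pos: [0.6157, -0.0208, 0.2288]
orientation: [0.001, 0.115, 0.993, 0.001]
ft_force: [2.7, 2.1, 5.1]
gripper_width: 0.0184
grasp_force: 49.2
```

```bash
python3 -c "
from h import *
feel(5)"
```

```text
t 15.90 tcp [ 0.6143 -0.0225  0.2288] ang -0.680 r 0.0600 F [1.7 0.7 5.5] resist 1.6 radial 0.9 w 0.0191 g 49
```

Moving resistance at -0.64 rad is about 3 N, which is plain friction, so this is the stop. I'll open slightly while still caging the knob, to test that it stays.

Emit:
drive_tool([
  [[0,0,0],0],
  [[0,0,0],0],
  [[0,0,0],0],
  [[0,0,0],0],
  [[0,0,0],0],
  [[0,0,0],0],
], hand=28, squeeze=20)

```text
time_s: 16.65
tcp_pos: [0.6144, -0.0218, 0.2283]
orientation: [0.0, 0.116, 0.993, 0.0]
ft_force: [-0.1, 0.6, -0.3]
gripper_width: 0.0281
grasp_force: 0.0
```

```bash
python3 -c "
from h import *
feel(6)
i=env.grab_frame('scene');cv2.imwrite('pics/c6.png',cv2.resize(i[130:230,290:410],None,fx=5,fy=5,interpolation=cv2.INTER_CUBIC))"
```

```text
t 16.95 tcp [ 0.6144 -0.0218  0.2283] ang -0.670 r 0.0596 F [ 0.1  0.1 -0.1] resist 0.2 radial 0.0 w 0.0279 g 0
```

View pics/c6.png

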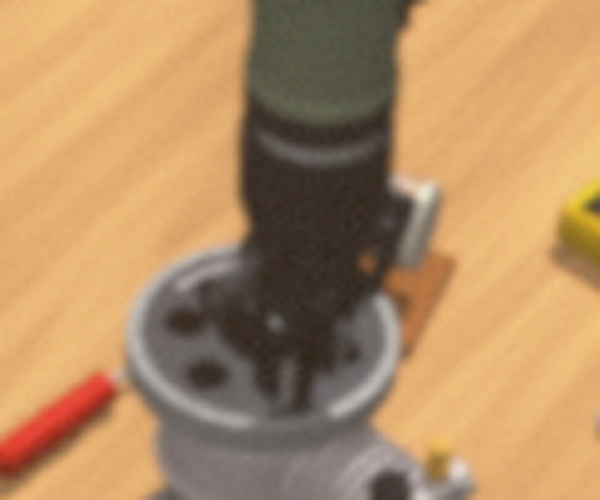

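The fingers are free of the knob (no force, grip 0) and the wheel has stayed put. Opening fully and lifting.

Emit:
drive_tool([
  [[0,0,0],0],
  [[0,0,0],0],
  [[0,0,0],0],
  [[0,0,0],0],
  [[0,0,-0.4],0],
  [[0,0,-0.6],0],
  [[0,0,-1],0],
  [[0,0,-1],0],
  [[0,0,-1],0],
  [[0,0,-1],0],
  [[0,0,0],0],
  [[0,0,0],0],
  [[0,0,0],0],
], hand=48)

```text
time_s: 18.62
tcp_pos: [0.614, -0.0218, 0.3768]
orientation: [-0.001, 0.116, 0.993, -0.0]
ft_force: [1.0, -0.1, 0.9]
gripper_width: 0.0482
grasp_force: 0.0
```

```bash
python3 -c "
from h import *
feel(6)
i=env.grab_frame('scene');cv2.imwrite('pics/c7.png',cv2.resize(i[90:310,200:420],None,fx=2.7,fy=2.7,interpolation=cv2.INTER_CUBIC))"
```

```text
t 18.93 tcp [ 0.6144 -0.0218  0.3779] ang -0.671 r 0.0596 F [ 0.4  0.1 -0.1] resist 0.3 radial 0.3 w 0.0481 g 0
```

View pics/c7.png

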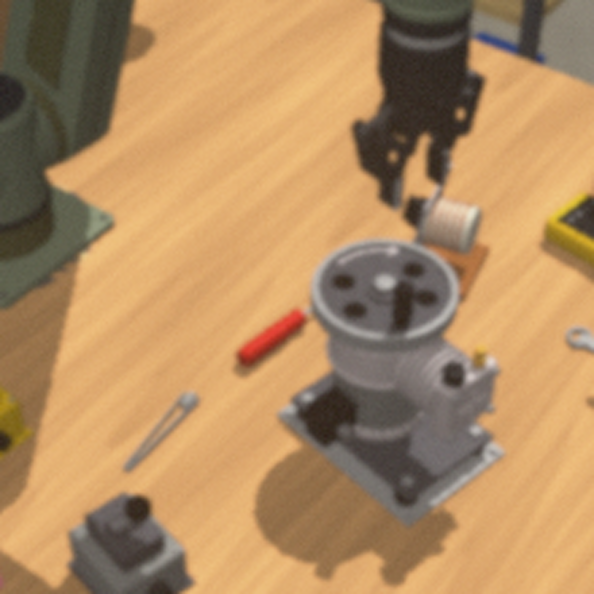

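The knob stands on the cylinder side (base at about scene (348,210)), the lever ball is still at off, and the arm is clear. Handing in.

```bash
python3 -c "
from h import *
print(proj('scene',[.6135,-.021,.214]))
print(env.sign_off())"
```

```text
(np.float64(349.12157879376844), np.float64(209.9775523829703))
the job is handed in; nothing more can be done
None
```

I threw the isolator lever fully to off, then turned the flywheel clockwise over the compression peak to just past it; it stayed put when I let go. The arm is clear and the job is handed in at about 19 s, with no verdict shown.

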